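Set a shoe in the length gauge

TASK

The brown shoe lying loose on the wooden length gauge must be made ready for reading its length: push it along the board with the fingertips until its inner side lies flat along the metal guide rail and the back of its heel is against the wooden heel stop, and push the toe slide along the rail up to the toe so that it just touches while the shoe stays home. Only push: never lift, tip or carry the shoe, and leave the other things on the bench where they are. Finish with the hand clear.

Things in the scene. Friction and masses are not known exactly. Their poses are not given: they have to be found in the camera images.
- gauge: Length gauge, fixed to the bench: plywood board 240 (x) x 540 (y) x 12 mm thick; its top, on which the shoe slides, is 12 mm above the bench. Origin: centre of the board's underside; x points across to the guide rail, y along to the heel stop, z up; turned up to 0.25 rad on the bench. Rail and stop: see their points; the toe slide rides on the rail.
- rail_face (a point): Middle of the face of the aluminium guide rail that the shoe's inner side is to touch: gauge x = 90, y = 0 mm, 27 mm above the bench; axes as the gauge. The face is flat, along gauge y from -260 to 260 mm; the rail is 20 mm thick (gauge x 90..110 mm), its top 42 mm above the bench.
- stop_face (a point): Point on the face of the wooden heel stop that the heel is to touch: gauge x = 61, y = 215 mm, 27 mm above the bench; axes as the gauge. The face is flat, along gauge x from -15 to 90 mm; the stop is 22 mm thick (towards +y), its top 57 mm above the bench.
- shoe: Right brown shoe, rigid plastic last inside, 220 x 78 mm, 0.35-0.7 kg; the only one on the board. Origin: in the plane of its underside, midway between heel back and toe tip; x to the toe, y to its inner side (goes to the rail), z up. Starts 20-70 mm off rail and 30-80 mm off stop, toe to the slide, turned up to 0.2 rad. Home: origin at gauge x 54, y 105 mm, shoe x along gauge -y.
- shoe_heel (a point): Hindmost point of the shoe's heel, 15 mm above its underside (shoe frame x -110, y 7 mm); axes as the shoe. Shoe heights above its underside: 31 mm over the toes, 60 mm at the instep, 70 mm at the top of the last (x about -50 mm). The sides around the sole are upright up to about 20 mm.
- shoe_toe (a point): Foremost point of the shoe's toe, 15 mm above its underside (shoe frame x 110, y 4 mm); axes as the shoe.
- shoe_ball_side (a point): Point on the inner side of the shoe at its widest place (shoe frame x 38, y 36 mm), 15 mm above its underside; axes as the shoe; on the rail face when home. The opposite, outer side of the shoe runs nearly straight from (x -81, y -22 mm) at the heel to (x 38, y -42 mm) at the ball.
- shoe_heel_side (a point): Point on the inner side of the shoe at the heel (shoe frame x -81, y 36 mm), 15 mm above its underside; axes as the shoe; on the rail face when home. Between this point and shoe_ball_side the inner side lies straight against the rail.
- toe_slide (a joint): Toe slide of the gauge, an aluminium plate across the board carried on the guide rail: metres moved along gauge +y towards the heel stop, 0 to 0.24. It starts between 0 and 0.05; its face is then at gauge y = -0.200 + value. It stays where it is left and takes about 2 N to move.
- slide_face (a point): Point on the toe slide's face that is to touch the toe: gauge x 55 mm, 22 mm above the bench; axes as the gauge, shoe on its +y side. Plate: 12 mm thick (back towards -y), gauge x -5..85 mm, 15 to 60 mm above the bench. Behind it is free room to push at gauge x 0..65 mm; saddle and brace stand behind it at x above 72 mm. At the start 60 mm or more lie between slide and toe.
- mate_shoe: Bystander: the left shoe of the pair, 220 mm long, up to 70 mm high, beyond the rail on the bench. Origin: centre of underside, x to the toe.
- polish_tin: Bystander: small flat tin, 50 mm diameter, 20 mm high, on the gauge board near the heel stop at its edge away from the rail (gauge x about -90, y about 190 mm). Origin: centre of underside.
- wax_tin: Bystander: large yellow tin, 128 mm diameter, 92 mm high, on the bench beyond the heel end. Origin: centre of underside.
- brush: Bystander: shoe brush 160 x 50 x 42 mm lying on the bench to the left. Origin: centre of underside, x along it.
- dye_bottle: Bystander: small bottle, 40 mm diameter, 75 mm high, beyond the rail near the slide end. Origin: centre of underside.
- sanding_block: Bystander: cork block 90 x 55 x 30 mm on the bench to the right. Origin: centre of underside.
- screwdriver: Bystander: screwdriver lying on the bench to the right. Origin: centre of its underside, x along it to the tip.

How it is judged:
At the end, for the whole second after the job is handed in: The shoe stands flat and at rest on the board, its inner side within 5 mm of the guide rail at both ball and heel, its heel within 4 mm of the heel stop, and the toe slide's face within 4 mm of its toe (x of each of shoe_ball_side, shoe_heel_side in the frame of gauge above 0.085 m and y of shoe_heel in the frame of gauge above 0.211 m and y of shoe_toe in the frame of slide_face below 0.004 m and height (world z) of shoe below 0.016 m and angle between shoe's own z axis and vertical below 0.06 rad and linear speed of shoe below 0.01 m/s and velocity of joint toe_slide below 0.01 m/s); the robot touches nothing.
It fails at once if the shoe is lifted or carried (raised more than 12 mm off the board) (height (world z) of shoe above 0.024 m).
It fails at once if the shoe is tipped (more than 0.26 rad) (angle between shoe's own z axis and vertical above 0.26 rad).
It fails at once if another thing on the bench is moved more than 25 mm or tipped (distance of any of mate_shoe, polish_tin, wax_tin, brush, dye_bottle, sanding_block, screwdriver from where it was at the start of the episode above 0.025 m or angle between any of mate_shoe, polish_tin, wax_tin, brush, dye_bottle, sanding_block, screwdriver's own z axis and vertical above 0.4 rad).
It also fails if it takes over 72 s, if anything falls off the work surface, if the arm or the gripper's body presses on something with over 40 N, if the wrist force passes 120 N, or if a joint passes its speed limit or range.

ROBOT

A 6-joint arm with a two-finger parallel gripper is mounted at the origin on the work surface. World frame = base frame: x ahead of the robot, y to its left, z up, the work surface at z = 0. Lengths are in m, angles in rad, forces in N, time in s.
With the tool pointing down it reaches from about 0.375 to 0.975 m from the base axis. Payload 3.8 kg.
Tool frame: the origin (TCP) lies at the very end of the fingers, on their centre line; the grasp point (between the pads) lies 19 mm behind it; z points along the fingers, y is the line along which they close (so a half turn about z gives the same grasp; the last joint's range is limited). The gripper opens to 85 mm and grips with 20 to 120 N. Pads are 22 mm wide; open, the fingers measure 114 mm over their backs; the gripper's body (76 mm by 85 mm) begins 54 mm behind the grasp point. The pads swing forward as they close: fully open they stand 13 mm farther back than shut.
Start: joints at [-1.14, 0.264, 1.604, -0, 1.274, -0.037], TCP at [0.304, -0.602, 0.231] pointing down, gripper open.
Joint ranges: [-2.63, 2.63], [-0.94, 2.18], [0.31, 2.57], [-1.31, 4.45], [0, 2.66], [-2.55, 2.55]. Speed limits (rad/s): [2.57, 2.57, 3.14, 3.14, 3.14, 3.14].

INTERFACE

Orientations are given as a rotation vector (axis times angle).
In Python, from workcell import monitor, viewer, workorder gives the robot as it stands.
- The arm moves only by the tool jog_arm, never from a script. Its argument "commands" is a list of rows, each an object with "travel": the shift along the tool's x, y, z in mm, a list of three; "rot": the turn, a rotation vector about the tool's x, y, z in degrees, a list of three; "claw": the closure in counts, from 0 (fully open) to 255 (shut). A call has exactly 5 rows; each row shifts and turns the commanded pose from where the row before left it, along the tool's axes as they then stand; what a row does not reach is not made up. A row lasts 1/10 s, in which the tool goes at most 50 mm and 8.59 degrees, less where a joint would pass 70% of its speed; a pose out of reach is approached as far as the arm can. A call is refused whole if a number of a shift passes 50 or a number of a turn 8.59, either way. A call with a gripper value outside its range is refused whole. The fingers move at their own pace and stop on an object; "force" is the grip in N (left out, the last holds). Time passes only in rows, so rows that do not move let the fingers close, or fill a call up. It gives the time, the measured TCP pose, the force, the opening and the grip force at its end, in the units of the state.
- monitor.read_state(): the state, without advancing time (a new reading comes with each control period).
- viewer.read_camera(name): name is "side" or "top"; returns a dict with "color" (400x640x3 uint8, blue, green, red), "camera_matrix" (3x3 intrinsics, pixels), "k1" (the pictures are not rectified: a ray, as slopes to the right and down, at radius r is drawn at 1 + k1 r^2 times it, then the intrinsics apply), "R" (3x3) and "t" (3): a world point X has camera coordinates R X + t. Camera axes: x right, y down, z forward; pixel columns grow to the right and rows downward; lengths in m; the calibration is good to about 2 mm. A picture is of the moment at which its call begins. There is no depth.
- workorder.finish_job(): hands the job in; it is judged then, once.
The state is a dict: "time": time; "q": joint angles; "joint_vel": joint speeds; "joint_torque": joint torques, N m; "tool_pos": TCP position; "tcp_rot": TCP orientation; "wrist_force": force on the tool from outside, world axes, zero at the start; "torque": the same for the moment, N m; "width": opening from 0.0 (shut) to 1.0 (fully open); "grip_force": force on a finger pad.
Only numpy, scipy, OpenCV 4.12 (cv2) and the standard library are available. Lean on these libraries where they do the work, as an engineer would, in place of code of your own. Each camera call takes 0.05 s, during which the arm holds its last target. There are 200 camera calls.

## Working session

There is one attempt and no reset: what is moved stays moved. The work goes in short steps, Python scripts to look and compute and a tool call to move; the robot and the scene stay as the last step left them, time stands still between calls to the robot, and variables do not carry over. Pictures are saved under pics/ and viewed, at most 10 in all, crops included, and the job is handed in when it is done.

Besides the shell and the picture viewer there is one more tool, called after "Emit:" in YAML: its name, and indented under it one key for each argument. jog_arm: Moves the arm, as the interface text tells. Its arguments: {"type":"object","properties":{"commands":{"type":"array","items":{"type":"object","properties":{"travel":{"type":"array","items":{"type":"number"}},"rot":{"type":"array","items":{"type":"number"}},"claw":{"type":"number"}}}},"force":{"type":"number"}},"required":["commands"]}

```bash
mkdir -p pics; cat > h.py <<'E'
import numpy as np, cv2
from workcell import monitor, viewer, workorder
def cam(n,save=None):
    c=viewer.read_camera(n)
    if save: cv2.imwrite('pics/'+save,c['color'])
    return c
def pix(c,X):
    p=np.atleast_2d(X)@np.array(c['R']).T+np.array(c['t'])
    s=p[:,:2]/p[:,2:]; s=s*(1+c['k1']*(s**2).sum(1,keepdims=True))
    K=np.array(c['camera_matrix']); return s@K[:2,:2].T+K[:2,2]
def ray(c,uv,z):
    K=np.array(c['camera_matrix']); d=(np.atleast_2d(uv)-K[:2,2])@np.linalg.inv(K[:2,:2]).T
    s=d.copy()
    for _ in range(20): s=d/(1+c['k1']*(s**2).sum(1,keepdims=True))
    R=np.array(c['R']);o=-R.T@np.array(c['t'])
    w=np.c_[s,np.ones(len(s))]@R
    return o+w*((z-o[2])/w[:,2])[:,None]
E
python3 - <<'E'
from h import *
for n in('top','side'):
    c=cam(n,n+'1.png'); print(n,c['camera_matrix'],c['k1'],-np.array(c['R']).T@np.array(c['t']),c['R'])
print(monitor.read_state())
E
```

```text
top [[453.96847359   0.         315.44392714]
 [  0.         453.96847359 199.74031106]
 [  0.           0.           1.        ]] -0.0640067380213107 [0.4823677  0.01527704 1.20454902] [[-0.01684062 -0.99963649 -0.02105412]
 [-0.99823305  0.01800961 -0.05662535]
 [ 0.05698394  0.02006331 -0.99817348]]
side [[372.55656983   0.         320.19264127]
 [  0.         372.55656983 194.43394486]
 [  0.           0.           1.        ]] 0.028110332572997134 [ 0.48312298 -0.77554041  0.56879824] [[ 0.99529182 -0.09625644 -0.01135325]
 [-0.06027546 -0.52296679 -0.85021915]
 [ 0.0759017   0.84690049 -0.52630647]]
{'time': 0.1, 'q': array([-1.13989846e+00,  2.64714567e-01,  1.60527461e+00,  2.02524233e-05,
        1.27371540e+00, -3.69077284e-02]), 'joint_vel': array([-0.00050509, -0.00098587, -0.00409922, -0.00174256,  0.00086513,
       -0.00067635]), 'joint_torque': array([-8.59413421e-05, -5.16709507e+01, -3.68591201e+01, -9.20517346e-05,
        6.21180530e-03,  7.72652470e-06]), 'tool_pos': array([ 0.30409074, -0.60185629,  0.2300417 ]), 'tcp_rot': array([-3.05402841e+00, -7.27655145e-01,  6.19063392e-04]), 'wrist_force': array([ 0.0907362 ,  1.07198624, -0.8236706 ]), 'torque': array([0.01338204, 0.01244369, 0.02963491]), 'grip_force': 0.0, 'width': 0.9984170019140145}
```

View pics/top1.png

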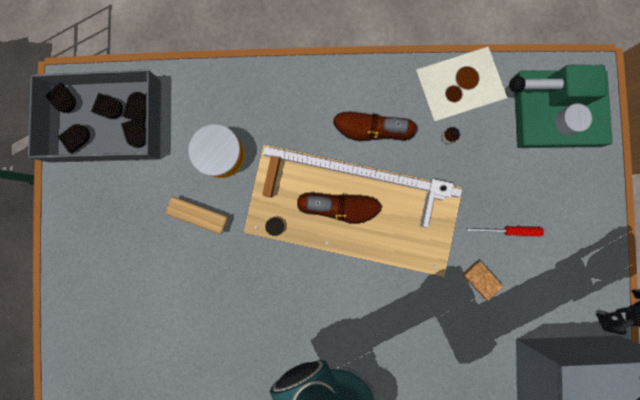

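View pics/side1.png

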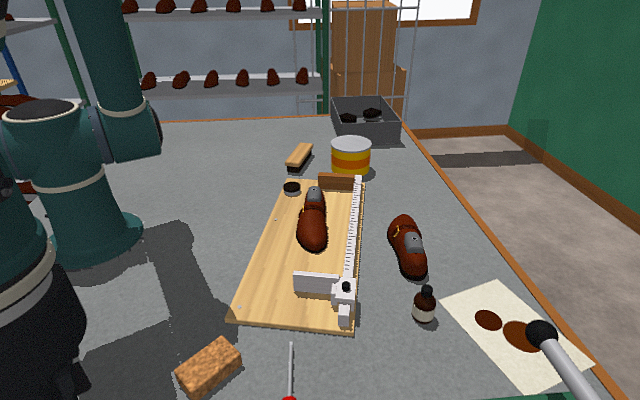

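Top view: board corners are at about (265,146), (462,187), (443,276) and (245,232). The heel stop is at left (272,175), the rail runs along the upper edge, and the slide plate is at (428,208). The shoe spans (297,203) to (382,208), toe to the right. I'll fit poses with an overlay.

```bash
cat >> h.py <<'E'
def gw(g,P):  # gauge->world ; g=(x,y,th)
    P=np.atleast_2d(P).astype(float); c,s=np.cos(g[2]),np.sin(g[2])
    return np.c_[P[:,0]*c-P[:,1]*s+g[0],P[:,0]*s+P[:,1]*c+g[1],P[:,2]]
def wg(g,P):
    P=np.atleast_2d(P).astype(float); c,s=np.cos(g[2]),np.sin(g[2]); d=P[:,:2]-np.array(g[:2])
    return np.c_[d[:,0]*c+d[:,1]*s,-d[:,0]*s+d[:,1]*c,P[:,2]]
E
python3 - <<'E'
from h import *
c=cam('top')
from scipy.optimize import least_squares
uv=np.array([[462,187],[443,276],[245,232]])
P=np.array([[.12,-.27,.012],[-.12,-.27,.012],[-.12,.27,.012]])
f=lambda g:(pix(c,gw(g,P))-uv).ravel()
r=least_squares(f,[.6,0,0]);g=r.x;print(g,r.fun)
S=4;x0,y0=235,135
im=cv2.resize(c['color'][y0:y0+145,x0:x0+235],None,fx=3.4,fy=3.4,interpolation=cv2.INTER_CUBIC)
def poly(P,col):
    q=((pix(c,gw(g,P))-[x0,y0]+.5)*3.4-.5).round().astype(int); cv2.polylines(im,[q],True,col,1)
poly([[.12,-.27,.012],[-.12,-.27,.012],[-.12,.27,.012],[.12,.27,.012]],(0,255,0))
poly([[.09,-.26,.042],[.11,-.26,.042],[.11,.26,.042],[.09,.26,.042]],(255,0,0))
poly([[-.015,.215,.057],[.09,.215,.057],[.09,.237,.057],[-.015,.237,.057]],(255,0,255))
cv2.imwrite('pics/ov1.png',im)
E
```

```text
[ 0.52344314 -0.05890546 -0.2337793 ] [ 0.6334671  -0.20841991  1.3371605   0.35142458 -1.98443563 -0.18880296]
```

View pics/ov1.png

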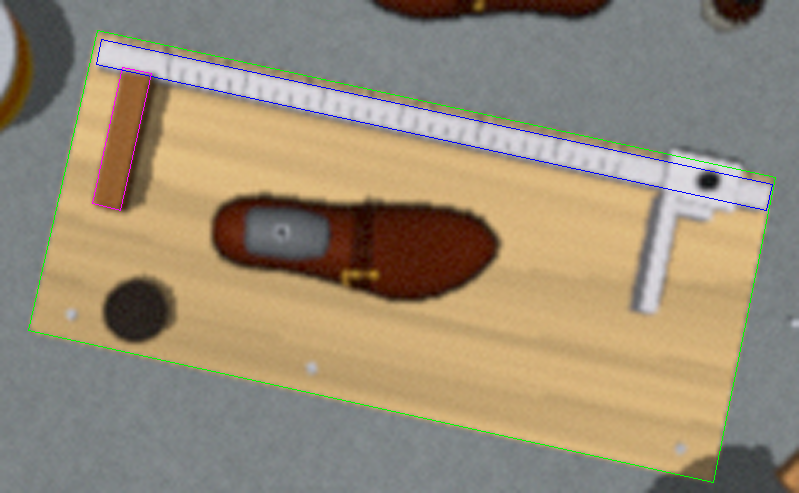

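The overlay fits the gauge well (rail, stop, board edge). In the crop the shoe's heel is at (212,232) and its toe at (498,242). The slide's face top edge runs about (641,310) to (660,200). Next: shoe pose and slide position.

```bash
cat >> h.py <<'E'
G=np.array([ 0.52344314,-0.05890546,-0.2337793])
def shoe(c):
    im=c['color'].astype(int); m=((im[...,2]-im[...,0]>25)&(im[...,2]<130)&(im[...,1]<70)).astype(np.uint8)
    q=pix(c,gw(G,[[-.1,-.2,.012],[.085,-.2,.03],[.085,.213,.03],[-.06,.213,.012],[-.06,.15,.012],[-.1,.15,.012]])).round().astype(np.int32)
    roi=np.zeros_like(m); cv2.fillPoly(roi,[q],1); m=cv2.morphologyEx(m&roi,cv2.MORPH_CLOSE,np.ones((5,5)))
    cs=cv2.findContours(m,cv2.RETR_EXTERNAL,cv2.CHAIN_APPROX_NONE)[0]; k=max(cs,key=cv2.contourArea)[:,0,:].astype(float)
    return wg(G,ray(c,k,.030))*1000
def report(c):
    k=shoe(c)[:,:2]; y=k[:,1]
    h=k[y.argmax()];t=k[y.argmin()]
    print('heel',h,'toe',t,'len',np.linalg.norm(h-t),'th',np.arctan2(*(t-h)))
    for yy in np.arange(t[1]+10,h[1],20):
        s=k[abs(y-yy)<4]; print(round(yy),s[:,0].min().round(),s[:,0].max().round())
E
python3 - <<'E'
from h import *
c=cam('top'); report(c)
for uv in [(641,310),(660,200)]: print('slide',wg(G,ray(c,[235+uv[0]/3.4,135+uv[1]/3.4],.06))*1000)
s=monitor.read_state(); print(wg(G,s['tool_pos'])*1000)
from scipy.spatial.transform import Rotation as Ro
print(Ro.from_rotvec(s['tcp_rot']).as_matrix())
E
```

```text
heel [ -5.19521163 145.78366713] toe [ 12.40481575 -67.57489095] len 214.0832437848237 th 3.059288625108164
-58 -6.0 34.0
-38 -21.0 40.0
-18 -31.0 39.0
2 -35.0 38.0
22 -34.0 33.0
42 -31.0 29.0
62 -32.0 24.0
82 -31.0 22.0
102 -33.0 21.0
122 -35.0 17.0
142 -25.0 7.0
slide [[  -5.73668814 -179.71952304   60.        ]]
slide [[  77.14902544 -177.00434605   60.        ]]
[[ -87.50284671 -579.17458176  230.43478261]]
[[ 8.92587633e-01  4.50873518e-01 -6.23033712e-04]
 [ 4.50873946e-01 -8.92586628e-01  1.34012179e-03]
 [ 4.81138651e-05 -1.47708580e-03 -9.99998908e-01]]
```

Emit:
jog_arm:
  commands:
    - {"travel":[0,0,0],"rot":[0,0,8.04],"claw":255}
    - {"travel":[0,0,0],"rot":[0,0,8.04],"claw":255}
    - {"travel":[0,0,0],"rot":[0,0,8.04],"claw":255}
    - {"travel":[0,0,0],"rot":[0,0,8.04],"claw":255}
    - {"travel":[0,0,0],"rot":[0,0,8.04],"claw":255}
  force: 60

```text
time: 0.7
tool_pos: [0.3043, -0.6023, 0.2309]
tcp_rot: [-3.119, 0.375, 0.0]
wrist_force: [-0.6, -0.1, -0.1]
width: 0.143
grip_force: 0.0
```

Emit:
jog_arm:
  commands:
    - {"travel":[0,-45,0],"claw":255}
    - {"travel":[0,-45,0],"claw":255}
    - {"travel":[0,-45,0],"claw":255}
    - {"travel":[0,-45,0],"claw":255}
    - {"travel":[0,-45,0],"claw":255}

```text
$.commands[0]: bad value
```

Emit:
jog_arm:
  commands:
    - {"travel":[0,-45,0],"claw":255}
    - {"travel":[0,-45,0],"claw":255}
    - {"travel":[0,-45,0],"claw":255}
    - {"travel":[0,-45,0],"claw":255}
    - {"travel":[0,-45,0],"claw":255}

```text
$.commands[0]: bad value
```

```bash
cat >> h.py <<'E'
from scipy.spatial.transform import Rotation as Ro
def st():
    s=monitor.read_state(); M=Ro.from_rotvec(s['tcp_rot']).as_matrix()
    print('t',round(s['time'],2),'g',(wg(G,s['tool_pos'])*1000).round(1),'yaw err deg',np.degrees(np.arctan2(M[1,0],M[0,0])-G[2]).round(2),'tilt',np.degrees(M[:2,2]).round(2),'F',np.round(s['wrist_force'],1),'w',round(s['width'],2))
E
python3 -c "
from h import *
st()"
```

```text
t 0.7 g [[ -87.3 -579.4  230.9]] yaw err deg -0.34 tilt [-0.01  0.03] F [-0.6 -0.1 -0.1] w 0.14
```

Emit:
jog_arm:
  commands:
    - {"travel":[0,-45,0],"rot":[0,0,0],"claw":255}
    - {"travel":[0,-45,0],"rot":[0,0,0],"claw":255}
    - {"travel":[0,-45,0],"rot":[0,0,0],"claw":255}
    - {"travel":[0,-45,0],"rot":[0,0,0],"claw":255}
    - {"travel":[0,-45,0],"rot":[0,0,0],"claw":255}

```text
time: 1.2
tool_pos: [0.3565, -0.3818, 0.2311]
tcp_rot: [-3.12, 0.367, -0.0]
wrist_force: [0.2, 0.7, 0.6]
width: -0.001
grip_force: 0.0
```

Emit:
jog_arm:
  commands:
    - {"travel":[0,-45,0],"rot":[0,0,0],"claw":255}
    - {"travel":[0,-45,0],"rot":[0,0,0],"claw":255}
    - {"travel":[0,-45,0],"rot":[0,0,0],"claw":255}
    - {"travel":[0,-45,0],"rot":[0,0,0],"claw":255}
    - {"travel":[0,-45,0],"rot":[0,0,0],"claw":255}

```text
time: 1.7
tool_pos: [0.4086, -0.163, 0.2314]
tcp_rot: [3.12, -0.367, 0.001]
wrist_force: [1.0, -1.7, 0.4]
width: -0.004
grip_force: 0.0
```

Emit:
jog_arm:
  commands:
    - {"travel":[2,-42,10],"rot":[0,0,0],"claw":255}
    - {"travel":[3,-42,20],"rot":[0,0,0],"claw":255}
    - {"travel":[3,-42,20],"rot":[0,0,0],"claw":255}
    - {"travel":[2,-42,20],"rot":[0,0,0],"claw":255}
    - {"travel":[2,-41,20],"rot":[0,0,0],"claw":255}

```text
time: 2.2
tool_pos: [0.4689, 0.0376, 0.1408]
tcp_rot: [-3.12, 0.366, -0.001]
wrist_force: [-0.4, -0.5, -0.1]
width: 0.001
grip_force: 0.0
```

```bash
python3 -c "
from h import *
st()"
```

```text
t 2.2 g [[-75.4  81.3 140.8]] yaw err deg 0.01 tilt [ 0.05 -0.  ] F [-0.4 -0.5 -0.1] w 0.0
```

Emit:
jog_arm:
  commands:
    - {"travel":[0,0,30],"rot":[0,0,0],"claw":255}
    - {"travel":[0,0,35],"rot":[0,0,0],"claw":255}
    - {"travel":[0,0,32],"rot":[0,0,0],"claw":255}
    - {"travel":[0,0,20],"rot":[0,0,0],"claw":255}
    - {"travel":[20,0,0],"rot":[0,0,0],"claw":255}

```text
time: 2.7
tool_pos: [0.4818, 0.0316, 0.0197]
tcp_rot: [3.119, -0.365, -0.017]
wrist_force: [-0.8, -0.6, 0.1]
width: -0.002
grip_force: 0.0
```

Emit:
jog_arm:
  commands:
    - {"travel":[6,0,0],"rot":[0,0,0],"claw":255}
    - {"travel":[5,0,0],"rot":[0,0,0],"claw":255}
    - {"travel":[5,0,0],"rot":[0,0,0],"claw":255}
    - {"travel":[5,0,0],"rot":[0,0,0],"claw":255}
    - {"travel":[5,0,0],"rot":[0,0,0],"claw":255}

```text
time: 3.2
tool_pos: [0.5136, 0.0252, 0.0245]
tcp_rot: [-3.12, 0.366, -0.0]
wrist_force: [-0.6, 1.3, -0.7]
width: 0.004
grip_force: 0.7
```

```bash
python3 -c "
from h import *
st(); report(cam('top'))"
```

```text
t 3.2 g [[-29.1  79.5  24.5]] yaw err deg -0.0 tilt [0.   0.01] F [-0.6  1.3 -0.7] w 0.0
heel [48.70680504  8.95580165] toe [ 24.18642109 -73.00193444] len 85.54717841684975 th -2.850885315808657
-63 3.0 43.0
-43 -9.0 50.0
-23 -22.0 52.0
-3 26.0 51.0
```

Emit:
jog_arm:
  commands:
    - {"travel":[5,0,0],"rot":[0,0,0],"claw":255}
    - {"travel":[5,0,0],"rot":[0,0,0],"claw":255}
    - {"travel":[5,0,0],"rot":[0,0,0],"claw":255}
    - {"travel":[5,0,0],"rot":[0,0,0],"claw":255}
    - {"travel":[5,0,0],"rot":[0,0,0],"claw":255}

```text
time: 3.75
tool_pos: [0.538, 0.0194, 0.0244]
tcp_rot: [-3.12, 0.367, 0.001]
wrist_force: [-4.1, 1.4, 3.7]
width: 0.001
grip_force: 2.4
```

```bash
python3 -c "
from h import *
st(); report(cam('top')); cam('side','side2.png')"
```

```text
t 3.75 g [[-4.  79.5 24.4]] yaw err deg -0.01 tilt [-0.03  0.01] F [-4.1  1.4  3.7] w 0.0
heel [64.74570465 -3.50064737] toe [ 35.42565118 -75.9098545 ] len 78.12015625424559 th -2.756850713960906
-66 11.0 52.0
-46 -1.0 60.0
-26 -8.0 65.0
-6 48.0 65.0
```

View pics/side2.png

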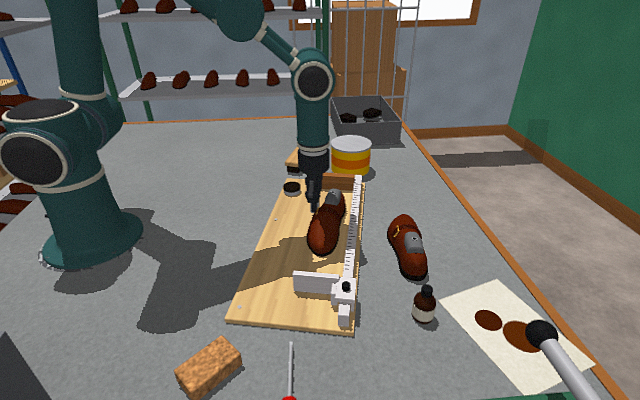

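The side view shows the shoe moved towards the rail and turned slightly past parallel, toe (322,250) and heel (335,195). I'll shift the contact nearer the ball for the rest.

Emit:
jog_arm:
  commands:
    - {"travel":[-12,0,0],"rot":[0,0,0],"claw":255}
    - {"travel":[0,15,0],"rot":[0,0,0],"claw":255}
    - {"travel":[0,20,0],"rot":[0,0,0],"claw":255}
    - {"travel":[4,0,0],"rot":[0,0,0],"claw":255}
    - {"travel":[4,0,0],"rot":[0,0,0],"claw":255}

```text
time: 4.35
tool_pos: [0.5251, -0.0144, 0.0241]
tcp_rot: [3.12, -0.369, -0.001]
wrist_force: [-2.2, 0.1, -0.2]
width: 0.0
grip_force: 1.2
```

Emit:
jog_arm:
  commands:
    - {"travel":[4,0,0],"rot":[0,0,0],"claw":255}
    - {"travel":[4,0,0],"rot":[0,0,0],"claw":255}
    - {"travel":[4,0,0],"rot":[0,0,0],"claw":255}
    - {"travel":[4,0,0],"rot":[0,0,0],"claw":255}
    - {"travel":[0,0,0],"rot":[0,0,0],"claw":255}

```text
time: 4.85
tool_pos: [0.5368, -0.0166, 0.0232]
tcp_rot: [3.12, -0.366, -0.017]
wrist_force: [-13.5, 2.4, 9.9]
width: 0.001
grip_force: 6.7
```

```bash
python3 -c "
from h import *
st(); report(cam('top'))"
```

```text
t 4.85 g [[ 3.2 44.2 23.2]] yaw err deg 0.02 tilt [-0.62  0.06] F [-13.5   2.4   9.9] w 0.0
heel [ 68.7532094  -58.28029698] toe [ 48.65951026 -75.75887183] len 26.631885466688306 th -2.2867040589675125
-66 30.0 65.0
```

```bash
python3 -c "
from h import *
c=cam('side'); t=cam('top')
a=cv2.resize(c['color'][150:350,240:390],None,fx=2.9,fy=2.9,interpolation=cv2.INTER_CUBIC)
b=cv2.resize(t['color'][140:285,240:460][:, :125],None,fx=2.8,fy=2.8)
def ov(): 
  for y in (-.2,.26): pass
cv2.imwrite('pics/s3.png',a)
st()"
```

```text
t 5.0 g [[ 3.2 44.2 23.2]] yaw err deg 0.03 tilt [-0.59  0.05] F [-14.    1.9   9.4] w 0.0
```

View pics/s3.png

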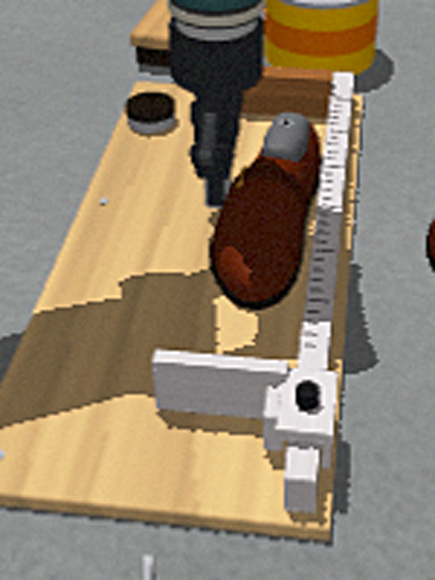

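The side crop shows the heel against the rail (about (318,170)) with a gap still at the ball and toe (toe at (255,300)). I'll push nearer the ball.

Emit:
jog_arm:
  commands:
    - {"travel":[-15,0,0],"rot":[0,0,0],"claw":255}
    - {"travel":[-13,5,0],"rot":[0,0,0],"claw":255}
    - {"travel":[0,30,0],"rot":[0,0,0],"claw":255}
    - {"travel":[5,0,0],"rot":[0,0,0],"claw":255}
    - {"travel":[5,0,0],"rot":[0,0,0],"claw":255}

```text
time: 5.5
tool_pos: [0.5167, -0.0478, 0.0247]
tcp_rot: [-3.12, 0.368, -0.003]
wrist_force: [0.4, -0.2, -0.8]
width: 0.004
grip_force: 0.0
```

Emit:
jog_arm:
  commands:
    - {"travel":[3,0,0],"rot":[0,0,0],"claw":255}
    - {"travel":[3,0,0],"rot":[0,0,0],"claw":255}
    - {"travel":[3,0,0],"rot":[0,0,0],"claw":255}
    - {"travel":[3,0,0],"rot":[0,0,0],"claw":255}
    - {"travel":[0,0,0],"rot":[0,0,0],"claw":255}

```text
time: 6.0
tool_pos: [0.5269, -0.0498, 0.0237]
tcp_rot: [3.12, -0.365, -0.003]
wrist_force: [-3.1, -0.7, -0.5]
width: 0.0
grip_force: 1.0
```

```bash
python3 -c "
from h import *
st()"
```

```text
t 6.0 g [[ 1.2  9.6 23.7]] yaw err deg 0.04 tilt [-0.11  0.  ] F [-3.1 -0.7 -0.5] w 0.0
```

Emit:
jog_arm:
  commands:
    - {"travel":[2,0,0],"rot":[0,0,0],"claw":255}
    - {"travel":[1,0,0],"rot":[0,0,0],"claw":255}
    - {"travel":[1,0,0],"rot":[0,0,0],"claw":255}
    - {"travel":[0,0,0],"rot":[0,0,0],"claw":255}
    - {"travel":[0,0,0],"rot":[0,0,0],"claw":255}

```text
time: 6.5
tool_pos: [0.5279, -0.0503, 0.0235]
tcp_rot: [-3.12, 0.366, 0.011]
wrist_force: [-9.7, 0.2, 5.9]
width: -0.0
grip_force: 4.8
```

```bash
python3 -c "
from h import *
st()"
```

```text
t 6.5 g [[ 2.4  9.4 23.5]] yaw err deg 0.01 tilt [-0.41  0.07] F [-9.7  0.2  5.9] w -0.0
```

Emit:
jog_arm:
  commands:
    - {"travel":[-32,0,0],"rot":[0,0,0],"claw":255}
    - {"travel":[0,0,-45],"rot":[0,0,0],"claw":255}
    - {"travel":[0,10,-45],"rot":[0,0,0],"claw":255}
    - {"travel":[0,45,0],"rot":[0,0,0],"claw":255}
    - {"travel":[0,45,0],"rot":[0,0,0],"claw":255}

```text
time: 7.0
tool_pos: [0.4803, -0.142, 0.1176]
tcp_rot: [3.119, -0.361, 0.013]
wrist_force: [-0.2, -0.1, -0.7]
width: -0.003
grip_force: 0.0
```

Emit:
jog_arm:
  commands:
    - {"travel":[10,25,0],"rot":[0,0,0],"claw":255}
    - {"travel":[35,0,0],"rot":[0,0,0],"claw":255}
    - {"travel":[35,0,0],"rot":[0,0,0],"claw":255}
    - {"travel":[0,0,0],"rot":[0,0,0],"claw":255}
    - {"travel":[0,0,0],"rot":[0,0,0],"claw":255}

```text
time: 7.5
tool_pos: [0.5501, -0.1839, 0.1143]
tcp_rot: [3.12, -0.366, 0.001]
wrist_force: [-0.0, 0.6, -0.4]
width: -0.0
grip_force: 0.0
```

```bash
python3 -c "
from h import *
st(); c=cam('top'); report(c)
im=cv2.resize(c['color'][135:280,235:470],None,fx=3.4,fy=3.4,interpolation=cv2.INTER_CUBIC); cv2.imwrite('pics/t4.png',im)"
```

```text
t 7.5 g [[  54.9 -115.4  114.3]] yaw err deg 0.01 tilt [ 0.05 -0.01] F [-0.   0.6 -0.4] w -0.0
heel [ 54.65840777 140.44351076] toe [ 59.37000249 -76.1460139 ] len 216.64076559898314 th 3.1198425170836885
-66 38.0 75.0
-46 26.0 82.0
-26 16.0 84.0
-6 14.0 84.0
14 16.0 84.0
34 22.0 84.0
54 26.0 85.0
74 30.0 83.0
94 32.0 84.0
114 34.0 85.0
134 40.0 81.0
```

View pics/t4.png

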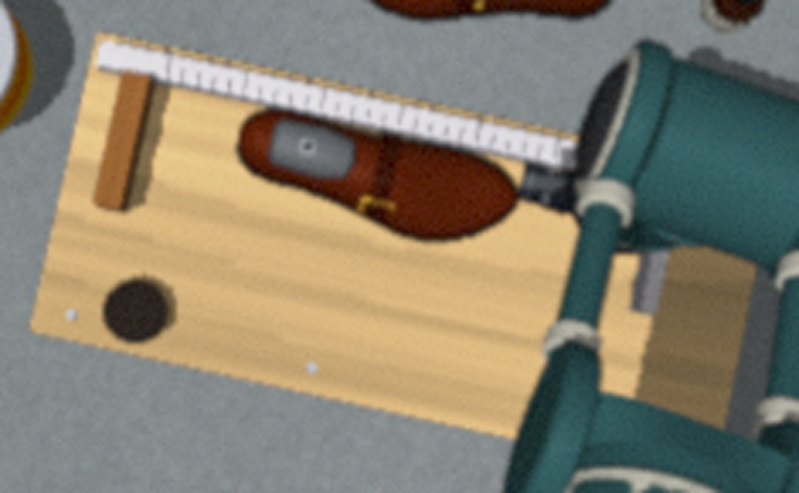

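The top crop shows the shoe flat along the rail (heel (240,140), toe (518,200)), about 73 mm short of the stop. Next I push at the toe.

Emit:
jog_arm:
  commands:
    - {"travel":[-1,0,30],"rot":[0,0,0],"claw":255}
    - {"travel":[-1,0,35],"rot":[0,0,0],"claw":255}
    - {"travel":[0,0,25],"rot":[0,0,0],"claw":255}
    - {"travel":[0,-8,0],"rot":[0,0,0],"claw":255}
    - {"travel":[0,-8,0],"rot":[0,0,0],"claw":255}

```text
time: 8.05
tool_pos: [0.5501, -0.1668, 0.0244]
tcp_rot: [-3.12, 0.367, 0.002]
wrist_force: [0.6, -1.3, -0.3]
width: 0.001
grip_force: 0.0
```

Emit:
jog_arm:
  commands:
    - {"travel":[0,-5,0],"rot":[0,0,0],"claw":255}
    - {"travel":[0,-5,0],"rot":[0,0,0],"claw":255}
    - {"travel":[0,-5,0],"rot":[0,0,0],"claw":255}
    - {"travel":[0,-5,0],"rot":[0,0,0],"claw":255}
    - {"travel":[0,-5,0],"rot":[0,0,0],"claw":255}

```text
time: 8.55
tool_pos: [0.5581, -0.1445, 0.026]
tcp_rot: [3.118, -0.366, 0.005]
wrist_force: [-1.7, -5.9, 4.4]
width: 0.0
grip_force: 3.5
```

```bash
python3 -c "
from h import *
st(); report(cam('top'))"
```

```text
t 8.55 g [[ 53.6 -75.2  26. ]] yaw err deg 0.02 tilt [ 0.18 -0.14] F [-1.7 -5.9  4.4] w 0.0
heel [ 65.20988058 153.46147396] toe [ 37.49272072 -49.02768108] len 204.3773442837068 th -3.005555883638526
-39 27.0 77.0
-19 17.0 84.0
1 14.0 83.0
21 14.0 84.0
41 20.0 82.0
61 24.0 83.0
81 28.0 84.0
101 31.0 84.0
121 32.0 84.0
141 36.0 82.0
```

Emit:
jog_arm:
  commands:
    - {"travel":[0,-5,1],"rot":[0,0,0],"claw":255}
    - {"travel":[0,-5,1],"rot":[0,0,0],"claw":255}
    - {"travel":[0,-5,0],"rot":[0,0,0],"claw":255}
    - {"travel":[0,-5,0],"rot":[0,0,0],"claw":255}
    - {"travel":[0,-5,0],"rot":[0,0,0],"claw":255}

```text
time: 9.1
tool_pos: [0.5657, -0.122, 0.0257]
tcp_rot: [3.116, -0.365, 0.011]
wrist_force: [-2.2, -9.9, 11.7]
width: -0.002
grip_force: 6.9
```

```bash
python3 -c "
from h import *
st(); report(cam('top'))"
```

```text
t 9.1 g [[ 55.7 -51.6  25.7]] yaw err deg 0.03 tilt [ 0.37 -0.28] F [-2.2 -9.9 11.7] w -0.0
heel [ 52.00318842 177.22797016] toe [ 33.38322852 -18.16105568] len 196.2742324551258 th -3.0465827148049422
-8 22.0 49.0
12 13.0 83.0
32 11.0 82.0
52 13.0 80.0
72 17.0 78.0
92 20.0 76.0
112 21.0 75.0
132 22.0 76.0
152 22.0 74.0
172 30.0 64.0
```

Emit:
jog_arm:
  commands:
    - {"travel":[0,-5,0],"rot":[0,0,0],"claw":255}
    - {"travel":[0,-5,0],"rot":[0,0,0],"claw":255}
    - {"travel":[0,-5,0],"rot":[0,0,0],"claw":255}
    - {"travel":[0,-5,0],"rot":[0,0,0],"claw":255}
    - {"travel":[0,-4,0],"rot":[0,0,0],"claw":255}

```text
time: 9.65
tool_pos: [0.5711, -0.0985, 0.0256]
tcp_rot: [3.116, -0.365, 0.011]
wrist_force: [-2.3, -10.5, 11.2]
width: -0.0
grip_force: 7.0
```

```bash
python3 -c "
from h import *
st(); report(cam('top'))"
```

```text
t 9.65 g [[ 55.6 -27.4  25.6]] yaw err deg 0.03 tilt [ 0.36 -0.26] F [ -2.3 -10.5  11.2] w -0.0
heel [ 62.69611757 214.44323287] toe [26.18392003 14.69566304] len 203.05721416669653 th -2.9607969514743604
25 15.0 50.0
45 9.0 81.0
65 7.0 80.0
85 11.0 78.0
105 14.0 74.0
125 16.0 71.0
145 18.0 71.0
165 17.0 69.0
185 19.0 64.0
205 39.0 52.0
```

Emit:
jog_arm:
  commands:
    - {"travel":[0,20,0],"rot":[0,0,0],"claw":255}
    - {"travel":[0,5,-45],"rot":[0,0,0],"claw":255}
    - {"travel":[0,0,-47],"rot":[0,0,0],"claw":255}
    - {"travel":[-40,0,-5],"rot":[0,0,0],"claw":255}
    - {"travel":[-40,-20,0],"rot":[0,0,0],"claw":255}

```text
time: 10.2
tool_pos: [0.491, -0.0832, 0.1224]
tcp_rot: [3.119, -0.37, 0.01]
wrist_force: [-0.2, 1.5, -0.1]
width: -0.005
grip_force: 0.0
```

Emit:
jog_arm:
  commands:
    - {"travel":[0,-46,0],"rot":[0,0,0],"claw":255}
    - {"travel":[0,-46,0],"rot":[0,0,0],"claw":255}
    - {"travel":[0,-46,0],"rot":[0,0,0],"claw":255}
    - {"travel":[0,-40,0],"rot":[0,0,0],"claw":255}
    - {"travel":[0,0,20],"rot":[0,0,0],"claw":255}

```text
time: 10.7
tool_pos: [0.5339, 0.0964, 0.1024]
tcp_rot: [-3.117, 0.36, -0.011]
wrist_force: [-0.5, -0.5, 0.8]
width: 0.003
grip_force: 0.0
```

```bash
python3 -c "
from h import *
st()"
```

```text
t 10.7 g [[-25.8 153.5 102.4]] yaw err deg 0.23 tilt [0.44 0.2 ] F [-0.5 -0.5  0.8] w 0.0
```

Emit:
jog_arm:
  commands:
    - {"travel":[0,0,40],"rot":[0,0,0],"claw":255}
    - {"travel":[0,0,38],"rot":[0,0,0],"claw":255}
    - {"travel":[10,0,0],"rot":[0,0,0],"claw":255}
    - {"travel":[10,0,0],"rot":[0,0,0],"claw":255}
    - {"travel":[8,0,0],"rot":[0,0,0],"claw":255}

```text
time: 11.2
tool_pos: [0.5607, 0.0846, 0.0236]
tcp_rot: [-3.119, 0.367, -0.006]
wrist_force: [-0.8, 0.9, -0.9]
width: -0.002
grip_force: 0.8
```

Emit:
jog_arm:
  commands:
    - {"travel":[4,0,0],"rot":[0,0,0],"claw":255}
    - {"travel":[4,0,0],"rot":[0,0,0],"claw":255}
    - {"travel":[3,0,0],"rot":[0,0,0],"claw":255}
    - {"travel":[0,0,0],"rot":[0,0,0],"claw":255}
    - {"travel":[0,0,0],"rot":[0,0,0],"claw":255}

```text
time: 11.7
tool_pos: [0.5686, 0.0819, 0.0216]
tcp_rot: [3.12, -0.366, 0.002]
wrist_force: [-0.2, 0.8, 0.8]
width: 0.002
grip_force: 0.6
```

```bash
python3 -c "
from h import *
st(); report(cam('top'))"
```

```text
t 11.7 g [[ 11.3 147.4  21.6]] yaw err deg 0.01 tilt [ 0.08 -0.01] F [-0.2  0.8  0.8] w 0.0
heel [76.50111867 89.32101696] toe [ 56.78810819 -15.80112058] len 106.95450707174757 th -2.956220721541631
-6 38.0 78.0
14 23.0 82.0
34 14.0 84.0
54 12.0 82.0
74 14.0 85.0
```

Emit:
jog_arm:
  commands:
    - {"travel":[3,0,0],"rot":[0,0,0],"claw":255}
    - {"travel":[2,0,0],"rot":[0,0,0],"claw":255}
    - {"travel":[2,0,0],"rot":[0,0,0],"claw":255}
    - {"travel":[1,0,0],"rot":[0,0,0],"claw":255}
    - {"travel":[0,0,0],"rot":[0,0,0],"claw":255}

```text
time: 12.25
tool_pos: [0.573, 0.0814, 0.0209]
tcp_rot: [-3.119, 0.367, 0.01]
wrist_force: [-8.6, 6.2, 7.6]
width: -0.0
grip_force: 5.7
```

```bash
python3 -c "
from h import *
st(); report(cam('top'))"
```

```text
t 12.25 g [[ 15.7 148.   20.9]] yaw err deg -0.04 tilt [-0.35  0.1 ] F [-8.6  6.2  7.6] w -0.0
heel [73.94776157 88.76223419] toe [ 54.24635064 -16.34440619] len 106.93713782094787 th -2.9563006236754887
-6 38.0 78.0
14 21.0 83.0
34 14.0 84.0
54 13.0 85.0
74 17.0 83.0
```

Emit:
jog_arm:
  commands:
    - {"travel":[-35,0,0],"rot":[0,0,0],"claw":255}
    - {"travel":[0,0,-49],"rot":[0,0,0],"claw":255}
    - {"travel":[0,0,-48],"rot":[0,0,0],"claw":255}
    - {"travel":[0,48,0],"rot":[0,0,0],"claw":255}
    - {"travel":[0,48,0],"rot":[0,0,0],"claw":255}

```text
time: 12.8
tool_pos: [0.5226, -0.0056, 0.1213]
tcp_rot: [3.121, -0.36, 0.013]
wrist_force: [1.0, -1.0, -0.7]
width: 0.0
grip_force: 0.0
```

Emit:
jog_arm:
  commands:
    - {"travel":[0,48,0],"rot":[0,0,0],"claw":255}
    - {"travel":[0,49,0],"rot":[0,0,0],"claw":255}
    - {"travel":[37,5,0],"rot":[0,0,0],"claw":255}
    - {"travel":[37,0,0],"rot":[0,0,0],"claw":255}
    - {"travel":[0,0,10],"rot":[0,0,0],"claw":255}

```text
time: 13.3
tool_pos: [0.5743, -0.1246, 0.1106]
tcp_rot: [3.118, -0.369, 0.015]
wrist_force: [0.7, 0.0, 1.7]
width: 0.004
grip_force: 0.0
```

```bash
python3 -c "
from h import *
st(); report(cam('top'))"
```

```text
t 13.3 g [[ 64.7 -52.1 110.6]] yaw err deg -0.11 tilt [ 0.54 -0.17] F [0.7 0.  1.7] w 0.0
heel [ 76.06274763 214.78212531] toe [ 54.24635064 -16.34440619] len 232.15389021247714 th -3.047479926603845
-6 38.0 70.0
14 23.0 84.0
34 16.0 84.0
54 14.0 84.0
74 16.0 83.0
94 22.0 84.0
114 26.0 85.0
134 30.0 84.0
154 32.0 85.0
174 34.0 85.0
194 41.0 78.0
214 47.0 76.0
```

Emit:
jog_arm:
  commands:
    - {"travel":[-5,0,44],"rot":[0,0,0],"claw":255}
    - {"travel":[0,0,43],"rot":[0,0,0],"claw":255}
    - {"travel":[0,-8,0],"rot":[0,0,0],"claw":255}
    - {"travel":[0,-8,0],"rot":[0,0,0],"claw":255}
    - {"travel":[0,-4,0],"rot":[0,0,0],"claw":255}

```text
time: 13.85
tool_pos: [0.5693, -0.1003, 0.0234]
tcp_rot: [3.12, -0.364, 0.004]
wrist_force: [-1.9, -0.9, -1.4]
width: 0.001
grip_force: 1.1
```

Emit:
jog_arm:
  commands:
    - {"travel":[0,-3,0],"rot":[0,0,0],"claw":255}
    - {"travel":[0,-3,0],"rot":[0,0,0],"claw":255}
    - {"travel":[0,-3,0],"rot":[0,0,0],"claw":255}
    - {"travel":[0,-2,0],"rot":[0,0,0],"claw":255}
    - {"travel":[0,0,0],"rot":[0,0,0],"claw":255}

```text
time: 14.35
tool_pos: [0.5715, -0.0905, 0.0224]
tcp_rot: [3.12, -0.366, 0.004]
wrist_force: [0.6, -3.5, 2.9]
width: -0.001
grip_force: 1.9
```

```bash
python3 -c "
from h import *
st(); report(cam('top'))"
```

```text
t 14.35 g [[ 54.1 -19.6  22.4]] yaw err deg -0.0 tilt [ 0.15 -0.04] F [ 0.6 -3.5  2.9] w -0.0
heel [ 76.06274763 214.78212531] toe [23.96841458 24.80739284] len 196.9878638712711 th -2.873954381321805
35 19.0 50.0
55 14.0 84.0
75 13.0 83.0
95 20.0 84.0
115 25.0 84.0
135 27.0 84.0
155 30.0 84.0
175 32.0 85.0
195 35.0 84.0
```

Emit:
jog_arm:
  commands:
    - {"travel":[0,-1,0],"rot":[0,0,0],"claw":255}
    - {"travel":[0,-1,0],"rot":[0,0,0],"claw":255}
    - {"travel":[0,-1,0],"rot":[0,0,0],"claw":255}
    - {"travel":[0,0,0],"rot":[0,0,0],"claw":255}
    - {"travel":[0,0,0],"rot":[0,0,0],"claw":255}

```text
time: 14.9
tool_pos: [0.5711, -0.0876, 0.0214]
tcp_rot: [3.12, -0.367, 0.0]
wrist_force: [-0.8, -5.6, 4.5]
width: 0.0
grip_force: 2.6
```

```bash
python3 -c "
from h import *
st()"
```

```text
t 14.9 g [[ 53.  -16.8  21.4]] yaw err deg -0.01 tilt [ 0.01 -0.02] F [-0.8 -5.6  4.5] w 0.0
```

Emit:
jog_arm:
  commands:
    - {"travel":[0,-1,0],"rot":[0,0,0],"claw":255}
    - {"travel":[0,-1,0],"rot":[0,0,0],"claw":255}
    - {"travel":[0,-1,0],"rot":[0,0,0],"claw":255}
    - {"travel":[0,0,0],"rot":[0,0,0],"claw":255}
    - {"travel":[0,0,0],"rot":[0,0,0],"claw":255}

```text
time: 15.4
tool_pos: [0.5713, -0.087, 0.0215]
tcp_rot: [3.116, -0.365, -0.001]
wrist_force: [-2.6, -14.0, 4.9]
width: -0.003
grip_force: 7.1
```

```bash
python3 -c "
from h import *
st(); c=cam('top')
im=cv2.resize(c['color'][135:235,255:405],None,fx=5,fy=5,interpolation=cv2.INTER_CUBIC); cv2.imwrite('pics/t5.png',im)"
```

```text
t 15.4 g [[ 53.  -16.3  21.5]] yaw err deg 0.05 tilt [-0.05 -0.22] F [ -2.6 -14.    4.9] w -0.0
```

View pics/t5.png

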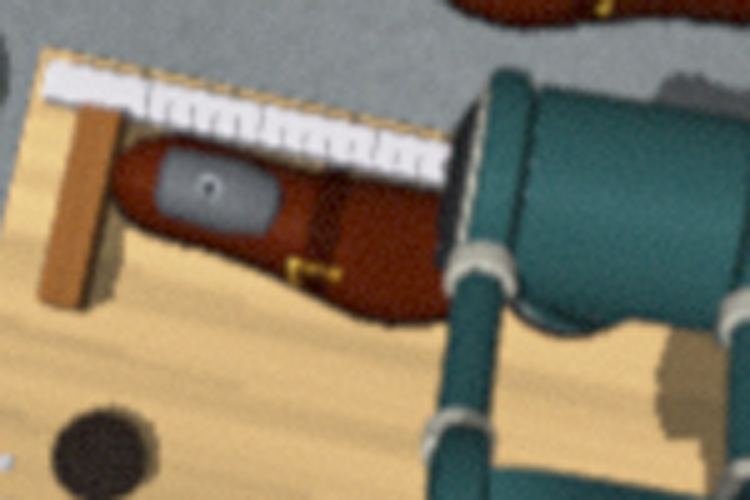

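Contact force rose to 14 N with no further motion, so the heel is at the stop; the top crop shows the heel (118,175) touching it. Now I go behind the slide.

Emit:
jog_arm:
  commands:
    - {"travel":[0,25,0],"rot":[0,0,0],"claw":255}
    - {"travel":[0,5,-48],"rot":[0,0,0],"claw":255}
    - {"travel":[0,0,-49],"rot":[0,0,0],"claw":255}
    - {"travel":[-6,40,-10],"rot":[0,0,0],"claw":255}
    - {"travel":[0,48,0],"rot":[0,0,0],"claw":255}

```text
time: 15.95
tool_pos: [0.5403, -0.1967, 0.1312]
tcp_rot: [-3.12, 0.361, -0.008]
wrist_force: [1.0, -0.4, -0.2]
width: -0.003
grip_force: 0.0
```

Emit:
jog_arm:
  commands:
    - {"travel":[0,48,0],"rot":[0,0,0],"claw":255}
    - {"travel":[0,43,0],"rot":[0,0,0],"claw":255}
    - {"travel":[0,0,0],"rot":[0,0,0],"claw":255}
    - {"travel":[0,0,0],"rot":[0,0,0],"claw":255}
    - {"travel":[0,0,0],"rot":[0,0,0],"claw":255}

```text
time: 16.45
tool_pos: [0.5172, -0.2847, 0.1273]
tcp_rot: [-3.118, 0.366, 0.002]
wrist_force: [0.8, -0.7, -0.9]
width: 0.004
grip_force: 0.0
```

```bash
python3 -c "
from h import *
st(); c=cam('top');report(c)
im=cv2.resize(c['color'][135:280,250:470],None,fx=3.6,fy=3.6,interpolation=cv2.INTER_CUBIC); cv2.imwrite('pics/t6.png',im)"
```

```text
t 16.45 g [[  46.2 -221.1  127.3]] yaw err deg 0.01 tilt [-0.07  0.12] F [ 0.8 -0.7 -0.9] w 0.0
heel [ 76.06274763 214.78212531] toe [56.5604038  -2.60463568] len 218.25981138901915 th -3.052119521350501
7 35.0 75.0
27 23.0 84.0
47 16.0 83.0
67 14.0 84.0
87 16.0 84.0
107 20.0 83.0
127 26.0 84.0
147 29.0 85.0
167 32.0 84.0
187 32.0 84.0
207 37.0 81.0
```

View pics/t6.png

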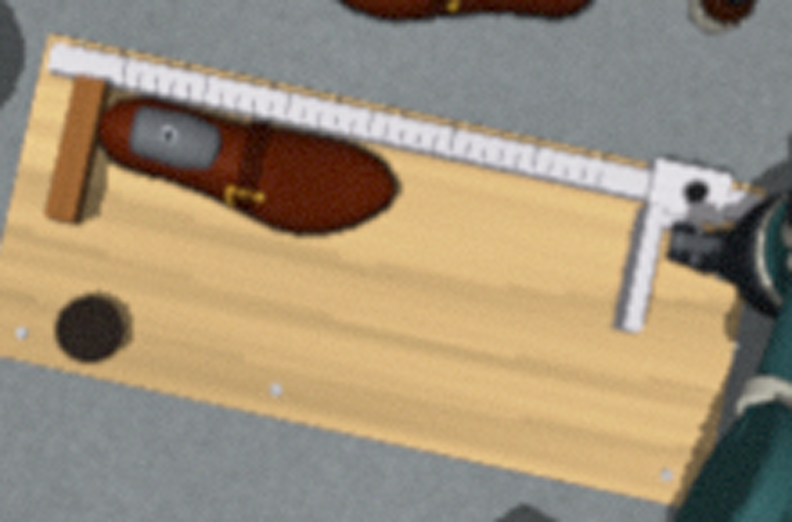

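The shoe lies flat along the rail with its heel at the stop; the toe is at (398,187), the slide plate at (640,265), and the fingers are just behind it. Now I descend and push the slide.

Emit:
jog_arm:
  commands:
    - {"travel":[0,0,40],"rot":[0,0,0],"claw":255}
    - {"travel":[0,0,40],"rot":[0,0,0],"claw":255}
    - {"travel":[0,0,17],"rot":[0,0,0],"claw":255}
    - {"travel":[0,-6,0],"rot":[0,0,0],"claw":255}
    - {"travel":[0,-8,0],"rot":[0,0,0],"claw":255}

```text
time: 17.0
tool_pos: [0.5212, -0.2712, 0.0313]
tcp_rot: [-3.12, 0.365, 0.001]
wrist_force: [0.2, 0.4, -0.2]
width: -0.001
grip_force: 0.0
```

Emit:
jog_arm:
  commands:
    - {"travel":[0,-8,0],"rot":[0,0,0],"claw":255}
    - {"travel":[0,-12,0],"rot":[0,0,0],"claw":255}
    - {"travel":[0,-12,0],"rot":[0,0,0],"claw":255}
    - {"travel":[0,-12,0],"rot":[0,0,0],"claw":255}
    - {"travel":[0,-12,0],"rot":[0,0,0],"claw":255}

```text
time: 17.5
tool_pos: [0.5352, -0.2177, 0.0326]
tcp_rot: [3.119, -0.366, 0.005]
wrist_force: [-0.3, -2.8, 2.4]
width: -0.001
grip_force: 1.5
```

Emit:
jog_arm:
  commands:
    - {"travel":[0,-12,0],"rot":[0,0,0],"claw":255}
    - {"travel":[0,-12,0],"rot":[0,0,0],"claw":255}
    - {"travel":[0,-12,0],"rot":[0,0,0],"claw":255}
    - {"travel":[0,-12,0],"rot":[0,0,0],"claw":255}
    - {"travel":[0,-12,0],"rot":[0,0,0],"claw":255}

```text
time: 18.0
tool_pos: [0.5478, -0.1588, 0.0312]
tcp_rot: [-3.12, 0.366, 0.0]
wrist_force: [1.7, -4.5, 2.1]
width: 0.0
grip_force: 1.5
```

```bash
python3 -c "
from h import *
st(); c=cam('top');report(c)"
```

```text
t 18.0 g [[ 46.8 -91.5  31.2]] yaw err deg -0.0 tilt [-0.  0.] F [ 1.7 -4.5  2.1] w 0.0
heel [ 76.06274763 214.78212531] toe [56.5604038  -2.60463568] len 218.25981138901915 th -3.052119521350501
7 35.0 75.0
27 23.0 82.0
47 16.0 83.0
67 14.0 84.0
87 16.0 84.0
107 20.0 83.0
127 26.0 84.0
147 29.0 83.0
167 32.0 84.0
187 33.0 85.0
207 38.0 81.0
```

Emit:
jog_arm:
  commands:
    - {"travel":[0,-12,0],"rot":[0,0,0],"claw":255}
    - {"travel":[0,-12,0],"rot":[0,0,0],"claw":255}
    - {"travel":[0,-12,0],"rot":[0,0,0],"claw":255}
    - {"travel":[0,-8,0],"rot":[0,0,0],"claw":255}
    - {"travel":[0,-4,0],"rot":[0,0,0],"claw":255}

```text
time: 18.55
tool_pos: [0.5583, -0.1119, 0.0308]
tcp_rot: [-3.12, 0.365, 0.002]
wrist_force: [-0.6, -2.6, 0.6]
width: -0.0
grip_force: 1.1
```

Emit:
jog_arm:
  commands:
    - {"travel":[0,-3,0],"rot":[0,0,0],"claw":255}
    - {"travel":[0,-2,0],"rot":[0,0,0],"claw":255}
    - {"travel":[0,-2,0],"rot":[0,0,0],"claw":255}
    - {"travel":[0,-2,0],"rot":[0,0,0],"claw":255}
    - {"travel":[0,0,0],"rot":[0,0,0],"claw":255}

```text
time: 19.05
tool_pos: [0.5605, -0.1041, 0.0311]
tcp_rot: [-3.12, 0.367, 0.001]
wrist_force: [-0.8, -1.0, 0.2]
width: -0.002
grip_force: 0.4
```

```bash
python3 -c "
from h import *
st(); c=cam('side')
im=cv2.resize(c['color'][165:305,270:390],None,fx=4.2,fy=4.2,interpolation=cv2.INTER_CUBIC); cv2.imwrite('pics/s7.png',im)"
```

```text
t 19.05 g [[ 46.6 -35.4  31.1]] yaw err deg -0.02 tilt [-0.03  0.02] F [-0.8 -1.   0.2] w -0.0
```

Emit:
jog_arm:
  commands:
    - {"travel":[0,-1,0],"rot":[0,0,0],"claw":255}
    - {"travel":[0,-1,0],"rot":[0,0,0],"claw":255}
    - {"travel":[0,-1,0],"rot":[0,0,0],"claw":255}
    - {"travel":[0,-1,0],"rot":[0,0,0],"claw":255}
    - {"travel":[0,-1,0],"rot":[0,0,0],"claw":255}

```text
time: 19.6
tool_pos: [0.5621, -0.0994, 0.0313]
tcp_rot: [3.12, -0.367, 0.0]
wrist_force: [-0.7, -1.6, -0.9]
width: 0.0
grip_force: 1.0
```

Emit:
jog_arm:
  commands:
    - {"travel":[0,-1,0],"rot":[0,0,0],"claw":255}
    - {"travel":[0,-1,0],"rot":[0,0,0],"claw":255}
    - {"travel":[0,0,0],"rot":[0,0,0],"claw":255}
    - {"travel":[0,0,0],"rot":[0,0,0],"claw":255}
    - {"travel":[0,0,0],"rot":[0,0,0],"claw":255}

```text
time: 20.1
tool_pos: [0.5623, -0.0982, 0.0313]
tcp_rot: [3.119, -0.366, 0.0]
wrist_force: [-1.3, -4.6, -1.5]
width: 0.003
grip_force: 2.6
```

```bash
python3 -c "
from h import *
st()"
```

```text
t 20.1 g [[ 47.  -29.3  31.3]] yaw err deg 0.01 tilt [-0.   -0.07] F [-1.3 -4.6 -1.5] w 0.0
```

Emit:
jog_arm:
  commands:
    - {"travel":[0,-1,0],"rot":[0,0,0],"claw":255}
    - {"travel":[0,-1,0],"rot":[0,0,0],"claw":255}
    - {"travel":[0,0,0],"rot":[0,0,0],"claw":255}
    - {"travel":[0,0,0],"rot":[0,0,0],"claw":255}
    - {"travel":[0,0,0],"rot":[0,0,0],"claw":255}

```text
time: 20.6
tool_pos: [0.5624, -0.098, 0.0314]
tcp_rot: [3.117, -0.364, -0.0]
wrist_force: [-2.4, -11.3, -0.7]
width: 0.002
grip_force: 5.8
```

```bash
python3 -c "
from h import *
st()"
```

```text
t 20.6 g [[ 47.  -29.   31.4]] yaw err deg 0.05 tilt [-0.04 -0.21] F [ -2.4 -11.3  -0.7] w 0.0
```

The slide has stopped on the toe (11 N, no motion). I'll back off, raise clear and check.

Emit:
jog_arm:
  commands:
    - {"travel":[0,10,0],"rot":[0,0,0],"claw":255}
    - {"travel":[0,25,0],"rot":[0,0,0],"claw":255}
    - {"travel":[0,10,-45],"rot":[0,0,0],"claw":255}
    - {"travel":[0,0,-49],"rot":[0,0,0],"claw":255}
    - {"travel":[0,45,-30],"rot":[0,0,0],"claw":255}

```text
time: 21.1
tool_pos: [0.5458, -0.1777, 0.1574]
tcp_rot: [-3.119, 0.361, -0.01]
wrist_force: [1.8, -0.8, 0.3]
width: 0.002
grip_force: 0.0
```

Emit:
jog_arm:
  commands:
    - {"travel":[0,45,0],"rot":[0,0,0],"claw":255}
    - {"travel":[0,45,0],"rot":[0,0,0],"claw":255}
    - {"travel":[0,45,0],"rot":[0,0,0],"claw":255}
    - {"travel":[0,20,0],"rot":[0,0,0],"claw":255}
    - {"travel":[0,0,0],"rot":[0,0,0],"claw":255}

```text
time: 21.6
tool_pos: [0.5066, -0.3334, 0.1535]
tcp_rot: [3.119, -0.372, 0.003]
wrist_force: [0.6, -0.1, 0.5]
width: -0.003
grip_force: 0.0
```

```bash
python3 -c "
from h import *
st(); c=cam('top'); report(c)
im=cv2.resize(c['color'][135:240,250:430],None,fx=4.4,fy=4.4,interpolation=cv2.INTER_CUBIC)
def ln(P,col):
    q=((pix(c,gw(G,P))-[250,135]+.5)*4.4-.5).round().astype(int); cv2.polylines(im,[q],False,col,1)
ln([[.09,-.26,.012],[.09,.215,.012]],(255,0,0)); ln([[.09,.215,.027],[-.015,.215,.027]],(255,0,255))
cv2.imwrite('pics/t8.png',im)"
```

```text
t 21.6 g [[  47.2 -270.9  153.5]] yaw err deg -0.22 tilt [ 0.09 -0.04] F [ 0.6 -0.1  0.5] w -0.0
heel [ 76.06274763 214.78212531] toe [53.46411441 -0.61934895] len 216.58368668596725 th -3.037061045378124
9 35.0 77.0
29 22.0 84.0
49 15.0 83.0
69 13.0 83.0
89 16.0 85.0
109 22.0 83.0
129 26.0 84.0
149 29.0 85.0
169 32.0 84.0
189 33.0 85.0
209 40.0 80.0
```

View pics/t8.png

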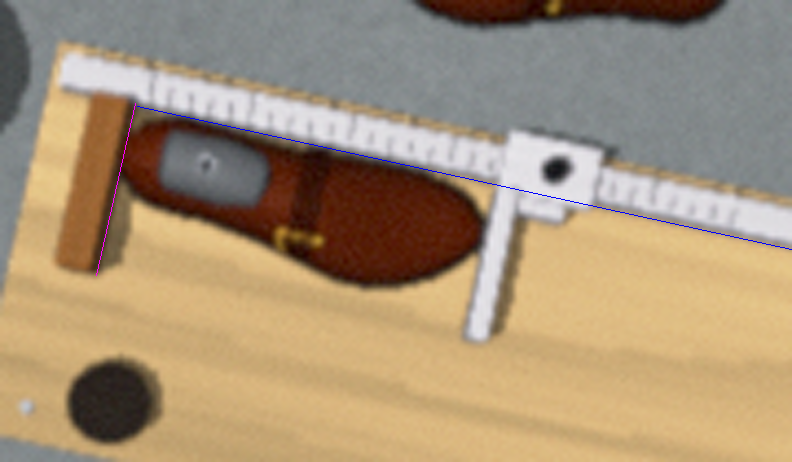

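The crop shows the heel at the stop (128,160), the inner side along the rail line, and the slide touching the toe at (483,232). The hand is clear, so I'm handing in.

```bash
python3 -c "
from h import *
print(workorder.finish_job())"
```

```text
the job is handed in; nothing more can be done
None
```

The job is handed in: in the last image the shoe lies along the rail with its heel at the stop, the toe slide touches the toe and the hand is clear; no verdict was returned.

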